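Roll the stoneware rolling pin home and chock it

TASK

Stow the blue stoneware rolling pin: pushing its side, roll it along the shelf, never lifting it, until it comes squarely against the dark stop batten and you feel it press there lightly, without banging into the batten or riding up it. Then set the dark wooden chock on the shelf and slide it, thin edge first, under the free side of the barrel near its middle until it is wedged snug; press gently, for hard pressure chips the glaze. Let go and leave the pin held between batten and chock, with nothing else on the shelf disturbed.

Things in the scene. Friction and masses are not known exactly. Their poses are not given: they have to be found in the camera images.
- stop: Mount of the stop batten. Origin on the shelf midway along the batten; +x: the way the pin is to be rolled, y along the batten. Batten: dark wood, 300 (y) x 22 x 16 mm high, clamped firmly on slotted arms by wing nuts at x 72, y +-125 mm. Its front face (towards -x) may stand anywhere from x = 0 to 36 mm: NOT reported, look or feel. Pin against it: pin axis 22.6 mm in front of the face.
- pin: Rolling pin, lying: blue glazed barrel 48 mm thick, 240 long, plus 40 mm wooden handles; 0.55 kg, friction about 0.4, rolls freely. Origin mid-barrel on its axis, 24 mm up; y along the barrel, x and z turn as it rolls. Starts up to 9 deg out of square; slips round square under 3 to 4.5 N when one end meets the batten. Press with 6 to 9 N, on the batten and with the chock; over 12 N there chips it.
- chock_mid (a point): Centre of the chock, 15 mm above its underside; x towards its thin edge, z up. Dark wooden wedge, 70 g, 64 (x) x 30 (y) x 30 mm high, upright sides. From the thin edge (x +32, 2 mm thick) the face climbs at 45 deg to full height at x +4; flat top from there to the heel (x -32): grip it there across its width.
- chock_tip (a point): Middle of the chock's thin edge, on its underside. Square and snug under the pin, it lies 12 mm in front of the pin's axis (measured level). Axes as the chock's.
- chock: The chock: origin at the centre of its underside, x towards the thin edge, z up. Pressed down on the shelf it drags (friction about 0.6), which can feel like contact with the pin.
- spoon_rest: Bystander: round wooden spoon rest, 88 mm dish with a 45 mm handle to its -x, 16 mm high. Origin under the dish's centre. The chock and the spoon rest start to the left and right of the pin, either way round.
- creamer: Bystander: blue ceramic creamer, 72 mm wide, 78 mm high, handle to its +y. Origin under its centre. It stands close behind the batten.
- tumbler: Bystander: short glass tumbler, 74 mm wide, 82 mm high. Origin under its centre. It stands close behind the batten.
- timer: Bystander: stainless steel kitchen timer with a dial, 68 mm wide, 63 mm high. Origin under its centre.
- rice_box: Bystander: clear plastic rice container with a white lid and grey latch, 116 x 196 x 178 mm (x, y, z). Origin under its centre.
- spice_jar: Bystander: amber glass spice jar, 44 mm wide, 95 mm high. Origin under its centre.
- herb_jar: Bystander: green glass herb jar, 44 mm wide, 95 mm high. Origin under its centre.
Not all that is in view belongs to the job. What is meant by the chock is not pink, purple or yellow, and is the larger of those in its own colour.

How it is judged:
On the way, in this order (a step that is already met when the one before it is completed fails the run):
1. the pin is rolling: it has turned well past a sixth of a turn (it is not dragged or carried) (angle between pin's own z axis and vertical above 1.2 rad).
2. the pin presses lightly and squarely against the batten, over 1.5 N (x of pin in the frame of stop between -0.026 and 0.016 m and angle between the y axis of pin and the y axis of stop, either way round below 0.015 rad and y of pin in the frame of stop between -0.07 and 0.07 m and contact force between pin and stop above 1.5 N), for 0.2 s.
3. the chock, on the shelf and square to the pin, presses under the barrel with over 1.5 N while the pin bears on the batten (x of pin in the frame of stop between -0.026 and 0.016 m and angle between the y axis of pin and the y axis of stop, either way round below 0.015 rad and y of pin in the frame of stop between -0.07 and 0.07 m and x of chock_tip in the frame of stop between -0.04 and 0.005 m and y of chock_tip in the frame of pin between -0.06 and 0.06 m and angle between the x axis of chock and the x axis of stop, either way round below 0.2 rad and height (world z) of chock_tip below 0.004 m and angle between chock's own z axis and vertical below 0.08 rad and contact force between chock and pin above 1.5 N and contact force between pin and stop above 1 N), for 0.3 s.
At the end, for the whole second after the job is handed in: pin resting square (0.86 deg) against the batten, both it and the chock pressed to it (over 0.4 N); chock flat on the shelf, thin edge under the barrel, within 60 mm of its middle and 11 deg of square; pin within 70 mm of the batten's middle; all at rest (x of pin in the frame of stop between -0.026 and 0.016 m and angle between the y axis of pin and the y axis of stop, either way round below 0.015 rad and y of pin in the frame of stop between -0.07 and 0.07 m and x of chock_tip in the frame of stop between -0.04 and 0.005 m and y of chock_tip in the frame of pin between -0.06 and 0.06 m and angle between the x axis of chock and the x axis of stop, either way round below 0.2 rad and height (world z) of chock_tip below 0.004 m and angle between chock's own z axis and vertical below 0.08 rad and height (world z) of pin below 0.027 m and contact force between chock and pin above 0.4 N and contact force between pin and stop above 0.4 N and linear speed of each of pin, chock below 0.005 m/s); the robot touches nothing.
It fails at once if the pin is pressed against the batten with over 12 N (banged or forced) (contact force between pin and stop above 12 N).
It fails at once if the fingers press on the pin with over 20 N (contact force between the fingers and pin above 20 N).
It fails at once if the chock is forced against the pin with over 12 N (contact force between chock and pin above 12 N).
It fails at once if the pin is lifted or rides up (its axis over 31 mm above the shelf) (height (world z) of pin above 0.031 m).
It fails at once if another thing on the shelf is moved by over 10 mm (distance of any of spoon_rest, creamer, tumbler, timer, rice_box, spice_jar, herb_jar from where it was at the start of the episode above 0.01 m).
It also fails if it takes over 72 s, if anything falls off the work surface, if the arm or the gripper's body presses on something with over 40 N, if the wrist force passes 120 N, or if a joint passes its speed limit or range.

ROBOT

A 6-joint arm with a two-finger parallel gripper is mounted at the origin on the work surface. World frame = base frame: x ahead of the robot, y to its left, z up, the work surface at z = 0. Lengths are in m, angles in rad, forces in N, time in s.
With the tool pointing down it reaches from about 0.35 to 0.775 m from the base axis. Payload 5.5 kg.
Tool frame: the origin (TCP) lies midway between the tips of the shut fingers; the grasp point (between the pads) lies 19 mm behind it; z points along the fingers, y is the line along which they close (so a half turn about z gives the same grasp; the last joint's range is limited). The gripper opens to 85 mm and grips with 20 to 120 N. Pads are 22 mm wide; open, the fingers measure 114 mm over their backs; the gripper's body (76 mm by 85 mm) begins 54 mm behind the grasp point. The pads swing forward as they close: fully open they stand 13 mm farther back than shut.
Start: joints at [-1.3, 0.313, 0.046, 1.304, 0, 1.431], TCP at [0.23, -0.527, 0.231] pointing down, gripper open.
Joint ranges: [-2.76, 2.76], [-0.86, 1.69], [-1.03, 1.26], [-2.2, 2.34], [-1.47, 1.5], [-3.14, 3.14]. Speed limits (rad/s): [2.57, 2.57, 3.14, 3.14, 3.14, 3.14].

INTERFACE

Orientations are given as [roll, pitch, yaw] about the fixed x, y, z axes, in that order (R = Rz(yaw) Ry(pitch) Rx(roll)).
In Python, from station import env gives the robot as it stands. The module is installed in compiled form; this text tells all that it offers. Calls block until the motion is done:
- env.movep(position, orientation): joint-space move of the TCP to a pose.
- env.servo_line(position, rotation=None, vel=0.15, max_force=None): straight line of the TCP; rotation=None keeps the orientation; vel is the mean speed in m/s. With max_force (N) it stops when the force on the tool has changed by that much, and returns True; else False.
- env.set_joints(angles): joint-space move.
- env.move_gripper(opening, squeeze=None): finger opening in m; squeeze is the grip in N (None keeps the last); returns when the fingers have stopped.
- env.wait(seconds).
- env.ik(position, orientation): joint angles nearest the present ones, or None.
- env.observe(): the state.
- env.get_image(name): name is "scene" or "top" or "wrist"; returns (picture, depth): 400x640x3 uint8, red, green, blue; 400x640 float32, m along the optical axis (not along the pixel's ray), 0 where there is no reading.
- env.get_calibration(name): a dict with "fovy" (degrees; the focal length in pixels is half the picture's height over the tangent of half this angle, whatever the lens; pixels are square), "cx", "cy" (the principal point, pixels), "R" (3x3) and "t" (3): a world point X has camera coordinates R X + t. Camera axes: x right, y down, z forward; pixel columns grow to the right and rows downward; lengths in m; the calibration is good to about 2 mm. A picture is of the moment at which its call begins: read the wrist's pose just before it. get_calibration takes no time and is no camera call; for the wrist camera it gives the pose at the moment of the call.
A pose or a line that the arm cannot do raises env.PlanningError and nothing moves.
- env.job_done(): hands the job in; it is judged then, once.
Trained networks look in the newest picture that a camera, given by its name, has taken for a name from the list of things; names that differ only in an ending like _2 or _b are one class to them, and where a whole thing is asked for, a point or a joint stands for the part that bears it (a point fixed in the world has none). Each returns a list of dicts, best first, with "p" (0 to 1); they miss things now and then, are a little off and sometimes report something else, mostly with a low value. They report only what shows in the picture. A call takes as long as a camera call. They do not tell look-alikes from the thing itself.
- env.boxes_of(camera, name): "extent" ([left, top, width, height] in pixels, round what is visible of it).
- env.cut_out(camera, name): "mask" (400x640 bool, what is visible of it) and "extent" ([left, top, width, height] in pixels, round what is visible of it).
The state is a dict: "time": time; "joint_pos": joint angles; "qd": joint speeds; "effort": joint torques, N m; "tcp_pos": TCP position; "ee_rot": TCP orientation; "ft_force": force on the tool from outside, world axes, zero at the start; "ft_torque": the same for the moment, N m; "opening": finger opening in m; "grip_force": force on a finger pad.
Only numpy, scipy, OpenCV 4.12 (cv2) and the standard library are available. Lean on these libraries where they do the work, as an engineer would, in place of code of your own. Each camera call takes 0.05 s, during which the arm holds its last target. There are 200 camera calls.

## Working session

There is one attempt and no reset: what is moved stays moved. The work goes in short steps, each a Python script; the robot and the scene stay as the last script left them, time stands still between calls to the robot, and variables do not carry over. Pictures are saved under pics/ and viewed, at most 10 in all, crops included, and the job is handed in when it is done.

```bash
mkdir -p pics
python3 - <<'E'
from station import env
import cv2,numpy as np,pickle
d={}
for c in("scene","top"):
    im,dp=env.get_image(c); d[c]=(im,dp,env.get_calibration(c)); cv2.imwrite(f"pics/{c}0.png",im[:,:,::-1])
    for n in("stop","pin","chock","spoon_rest"):
        print(c,n,[(round(b["p"],2),[int(v) for v in b["extent"]]) for b in env.boxes_of(c,n)])
pickle.dump(d,open("d.pkl","wb"))
o=env.observe();print(o["time"],o["ft_force"],o["ee_rot"],o["opening"])
print(d["top"][2])
E
```

```text
scene stop [(0.75, [246, 239, 126, 33])]
scene pin [(0.73, [263, 192, 113, 21]), (0.63, [425, 188, 13, 7]), (0.33, [154, 209, 21, 42])]
scene chock [(0.7, [388, 185, 21, 18]), (0.67, [424, 184, 14, 11]), (0.61, [395, 167, 22, 15]), (0.52, [422, 210, 7, 13]), (0.17, [264, 242, 48, 37])]
scene spoon_rest [(0.75, [185, 186, 30, 27]), (0.75, [426, 187, 112, 88]), (0.33, [258, 193, 119, 21])]
top stop [(0.9, [280, 124, 118, 31])]
top pin [(0.88, [269, 205, 129, 30])]
top chock [(0.79, [214, 277, 22, 24]), (0.75, [228, 236, 28, 21]), (0.69, [170, 272, 11, 18]), (0.65, [213, 199, 9, 15]), (0.61, [191, 233, 18, 23])]
top spoon_rest [(0.63, [442, 203, 36, 52])]
0.5 [ 0.28134264 -0.14369601 -0.55548583] [3.14153044e+00 1.61266261e-05 4.10763325e-01] 0.08546190166896375
{'fovy': 44.0012950140326, 'cx': 321.62733049908275, 'cy': 198.61273255565433, 'R': array([[-0.02462071, -0.99940109, -0.0243165 ],
       [-0.99706271,  0.02631317, -0.07192755],
       [ 0.07252432,  0.02247416, -0.9971134 ]]), 't': array([0.03492371, 0.55247554, 1.21334793])}
```

View pics/top0.png

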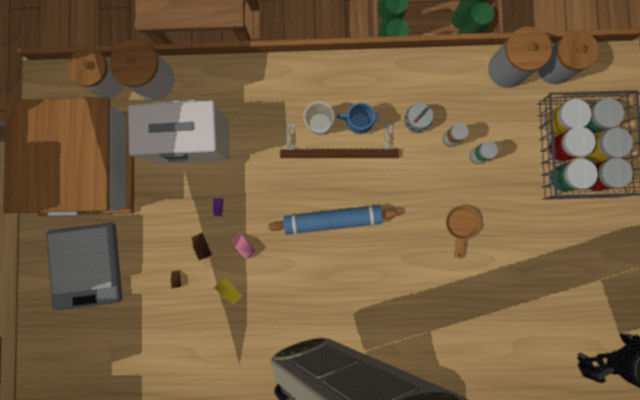

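View pics/scene0.png

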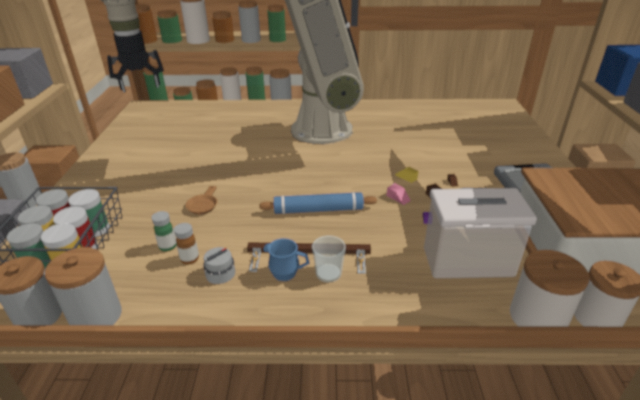

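The view from the top shows the pin at (333,219), the batten at (340,153), and the spoon rest at (462,222). The chock candidates are dark brown (201,246), dark brown and smaller (176,279), pink (244,245), purple (218,207) and yellow (229,291). The larger dark one at (201,246) fits, so I'll confirm it in an enlarged crop.

```bash
cat > h.py <<'E'
from station import env
import cv2,numpy as np
def proj(cal,X):
    f=200/np.tan(np.radians(cal["fovy"]/2)); c=np.asarray(X)@cal["R"].T+cal["t"]
    return np.stack([cal["cx"]+f*c[...,0]/c[...,2],cal["cy"]+f*c[...,1]/c[...,2]],-1)
def onplane(cal,uv,z):
    "pixels -> world points on the plane at height z"
    f=200/np.tan(np.radians(cal["fovy"]/2)); uv=np.atleast_2d(uv).astype(float)
    r=np.c_[(uv[:,0]-cal["cx"])/f,(uv[:,1]-cal["cy"])/f,np.ones(len(uv))]@cal["R"]
    o=-cal["R"].T@cal["t"]
    return o+r*((z-o[2])/r[:,2])[:,None]
def bydepth(cal,dp,mask):
    v,u=np.nonzero(mask&(dp>0)); d=dp[v,u]
    f=200/np.tan(np.radians(cal["fovy"]/2))
    return (np.c_[(u-cal["cx"])/f*d,(v-cal["cy"])/f*d,d]-cal["t"])@cal["R"]
E
python3 - <<'E'
from h import *
import pickle
d=pickle.load(open("d.pkl","rb")); im,dp,cal=d["top"]
cv2.imwrite("pics/crop1.png",cv2.resize(im[190:310,150:270,::-1],(600,600),interpolation=cv2.INTER_CUBIC))
env.get_image("top")
def rect(m,z):
    v,u=np.nonzero(m); p=onplane(cal,np.c_[u,v],z)[:,:2]
    r=cv2.minAreaRect((p*1000).astype(np.float32)); return np.round(r[0],1),np.round(r[1],1),round(r[2],1)
print("pin",rect(env.cut_out("top","pin")[0]["mask"],.024))
print("stop",rect(env.cut_out("top","stop")[0]["mask"],.016))
for c in env.cut_out("top","chock"): print("chock",[int(x) for x in c["extent"]],rect(c["mask"],.015),np.percentile(bydepth(cal,dp,c["mask"])[:,2],[5,50,95]).round(3))
print("spoon",rect(env.cut_out("top","spoon_rest")[0]["mask"],.016))
print("batten ends",onplane(cal,[(281,157),(399,157),(281,150),(399,150),(290,138),(389,138)],.016).round(3))
P=bydepth(cal,dp,np.ones(dp.shape,bool)).reshape(-1,3) 
Z=np.zeros(dp.shape);Z[dp>0]=P[:,2]
print((Z[232:262:2,188:214:2]*1000).astype(int))
E
```

```text
pin (array([499.8,  -4.8]), array([ 49.9, 317.5]), 5.2)
stop (array([696.7, -24.8]), array([294.3,  84.2]), 88.3)
chock [189, 234, 19, 24] (array([443.1, 328.9]), array([62.1, 36.5]), 23.6) [0.007 0.028 0.034]
chock [232, 234, 23, 25] (array([441.5, 220.1]), array([62.2, 33.4]), 44.1) [0.005 0.028 0.034]
chock [215, 277, 24, 26] (array([328.2, 259.6]), array([68.9, 38.3]), 44.4) [0.001 0.025 0.033]
chock [170, 271, 11, 16] (array([362.4, 391.3]), array([25.1, 39.7]), 89.8) [0.006 0.018 0.023]
chock [213, 200, 11, 16] (array([540.7, 283.1]), array([22.8, 43. ]), 89.4) [0.004 0.019 0.025]
spoon (array([ 468. , -315.2]), array([ 83.8, 127.8]), 57.1)
batten ends [[ 0.661  0.121  0.016]
 [ 0.653 -0.176  0.016]
 [ 0.679  0.12   0.016]
 [ 0.671 -0.176  0.016]
 [ 0.709  0.097  0.016]
 [ 0.702 -0.152  0.016]]
[[-1  5 -1 -1  4  0  3  0 -2  0  1  0  2]
 [-5  0  1  0  0 10  7  6 -2 -1  0  2  4]
 [ 0 -1  0  7  5  7 11 15  2  0  4  0  0]
 [-1  2  6  9 10 13 18 25  6  1  0  0 -2]
 [ 0  0 15 15 17 23 18 25 16  0 -3  1  1]
 [ 2  3 18 21 22 23 26 33 21  7  0 -3  0]
 [ 0  4 22 26 29 28 30 32 30 11  0 -2  0]
 [ 2  0 27 32 28 29 28 32 32 23  8 -1 -3]
 [ 2  3  4 31 31 26 32 32 28 27 10  1 -1]
 [ 2  1  0 29 30 30 32 34 31 28 20  2  1]
 [ 5 -1  1 -2 27 31 30 32 31 31 25  6  1]
 [ 2  1  1 -2 26 35 30 26 31 30 33 15 -3]
 [ 0  2  0  0  0 27 28 35 30 29  0  3  1]
 [ 1  0  1  3  3 33 32 30  5  2  0  0  0]
 [-1 -2  0 -1  0  1 -2  0  0 -3  2  0  1]]
```

View pics/crop1.png

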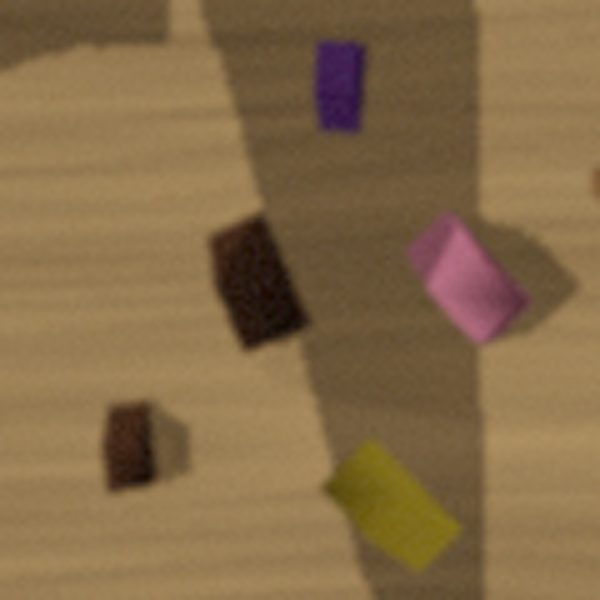

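The crop shows the larger dark-brown wedge at crop (255,280), which is top-view pixel (201,246). Its thin edge points up and left (yaw about +0.42), and the depth data confirms the ramp. The other dark one, at crop (130,448), is clearly smaller, so this is the chock. Next I'll roll the pin with both fingers behind the barrel.

Run:
```python
from h import *
yaw=0.09; n=np.array([np.cos(yaw),np.sin(yaw),0]); pc=np.array([.4995,-.005,0])
def at(s,z): return list(pc+n*s+[0,0,z])
R=[np.pi,0,yaw]
env.move_gripper(.06)
env.movep(at(-.075,.15),R); env.servo_line(at(-.075,.02),vel=.12); env.servo_line(at(-.075,.004),vel=.03,max_force=8)
env.wait(.3); b=env.observe(); print(b["time"],b["tcp_pos"],b["ft_force"],b["opening"])
hit=env.servo_line(at(.135-.035+.012,.004),vel=.02,max_force=2.0)
o=env.observe(); print(hit,o["time"],o["tcp_pos"],o["ft_force"]-b["ft_force"])
np.save("base.npy",b["ft_force"])
im,dp=env.get_image("top"); cv2.imwrite("pics/top2.png",im[80:280,180:500,::-1].repeat(2,0).repeat(2,1))
```

```text
5.35 [ 0.42494834 -0.01175682  0.00412983] [-1.00712309 -0.47309345 -0.15082504] 0.06009675136015805
True 12.2667 [0.58691404 0.00292137 0.00344484] [ 1.16398263  0.57451929 -0.13570984]
```

View pics/top2.png

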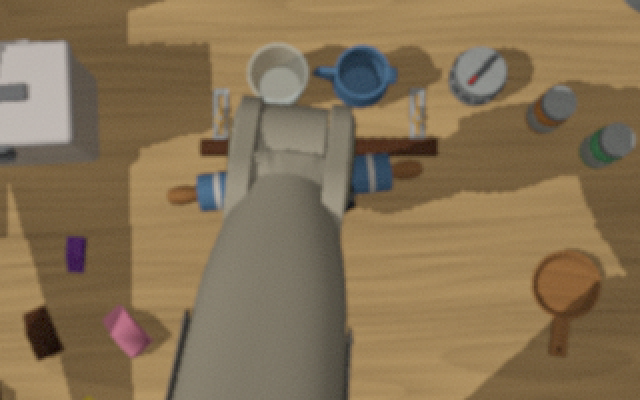

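The pin has rolled close to the batten, still about 6° out of square, with its right end (crop 385,172) nearest. I'll continue in small steps while monitoring force.

Run:
```python
from h import *
b=np.load("base.npy"); n=np.array([1,-.027,0])
p=np.array(env.observe()["tcp_pos"]); p[2]=.004; log=[]
ref=None
for i in range(45):
    p=p+n*.001
    env.servo_line(list(p),vel=.012)
    o=env.observe(); f=o["ft_force"]; log.append((round(i+1),*np.round(f[:2],1),round(o["tcp_pos"][0]*1e3,1)))
    if f[0]<-6.3: break
env.wait(.4);o=env.observe();print(log,o["time"],o["ft_force"],o["tcp_pos"])
```

```text
[(1, np.float64(-0.9), np.float64(0.1), np.float64(587.2)), (2, np.float64(-4.7), np.float64(0.3), np.float64(587.5)), (3, np.float64(-6.2), np.float64(0.4), np.float64(587.9)), (4, np.float64(-8.2), np.float64(1.0), np.float64(588.2))] 13.7333 [-8.12222066e+00  1.17355361e-03  4.64940677e+00] [0.58819546 0.00323876 0.00352914]
```

Run:
```python
from h import *
a,_=env.get_image("scene"); w,_=env.get_image("wrist")
t,_=env.get_image("top")
cv2.imwrite("pics/c3.png",np.vstack([np.hstack([cv2.resize(a[150:290,220:400,::-1],(400,300)),cv2.resize(w[:,:,::-1],(400,300))]),cv2.resize(t[120:220,250:410,::-1],(480,300)).__class__(0) if False else np.pad(cv2.resize(t[130:200,250:410,::-1],(640,280)),((0,0),(80,80),(0,0)))]))
```

```text
(no output)
```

View pics/c3.png

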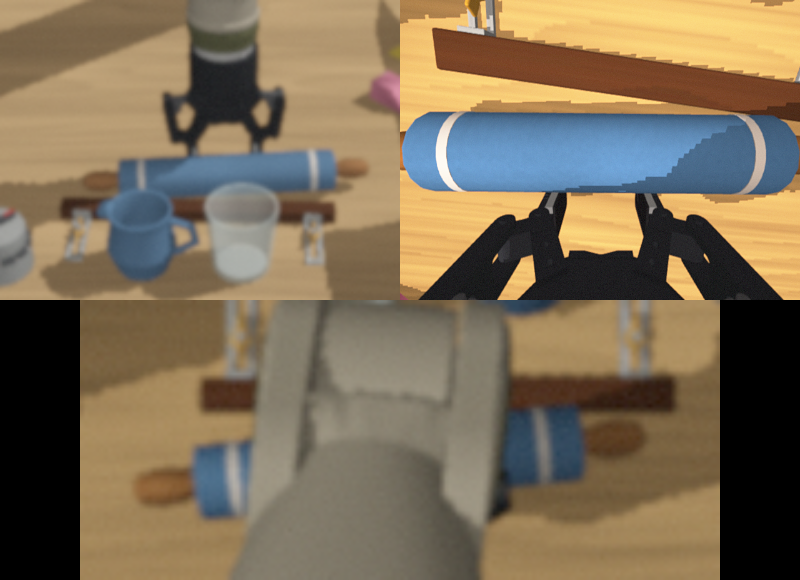

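The −y end touches the batten (bottom panel, 583,440), and the pin is still skewed because both fingers share the load. I'll back off, shut the fingers and push on the +y half to swing the pin square.

```bash
cat > press.py <<'E'
from h import *
def press(p,n,step,nmax,fstop,vel=.012,drop=None):
    "step along n from p until the push force along n reaches fstop; base is the force at the start"
    b=env.observe()["ft_force"]; p=np.array(p,float); n=np.array(n,float); log=[]; f=0
    for i in range(nmax):
        p=p+n*step; env.servo_line(list(p),vel=vel)
        o=env.observe(); f=-(o["ft_force"]-b)@n; log.append((round(o["tcp_pos"][0]*1e3,1),round(float(f),1)))
        if f>fstop: break
    return p,f,log
E
python3 - <<'E'
from press import *
yaw=.09; n=np.array([np.cos(yaw),np.sin(yaw),0]); e=np.array([-n[1],n[0],0]); p=np.array(env.observe()["tcp_pos"])
p[2]=.008
q=p-n*.03; env.servo_line(list(q),vel=.05)
env.move_gripper(0.0)
q=q+e*.055; env.servo_line(list(q),vel=.1); 
q=q+n*.024; env.servo_line(list(q),vel=.04,max_force=3); q=np.array(env.observe()["tcp_pos"]); q[2]=.008
print(env.observe()["time"],q, env.observe()["opening"])
p,f,log=press(q,[1,-.027,0],.001,40,5.5)
print(env.observe()["time"],p,f,log)
a,_=env.get_image("wrist"); cv2.imwrite("pics/w4.png",a[:,:,::-1])
E
```

```text
16.7333 [0.57701169 0.05748871 0.008     ] 0.0002712640420103729
22.9833 [0.60201169 0.05681371 0.008     ] 6.9505598465057 [(np.float64(577.8), 0.9), (np.float64(579.1), 0.7), (np.float64(580.1), 1.0), (np.float64(581.1), 1.4), (np.float64(582.1), 0.9), (np.float64(583.1), 0.6), (np.float64(583.8), 2.1), (np.float64(584.3), 3.3), (np.float64(585.8), 4.3), (np.float64(587.2), 3.4), (np.float64(588.2), 3.0), (np.float64(589.2), 4.1), (np.float64(590.2), 3.4), (np.float64(591.1), 4.0), (np.float64(592.2), 3.9), (np.float64(593.1), 3.1), (np.float64(594.2), 4.0), (np.float64(595.2), 3.8), (np.float64(596.2), 3.5), (np.float64(597.2), 4.0), (np.float64(598.1), 4.5), (np.float64(599.1), 3.1), (np.float64(600.1), 4.0), (np.float64(601.1), 4.0), (np.float64(601.3), 7.0)]
```

View pics/w4.png

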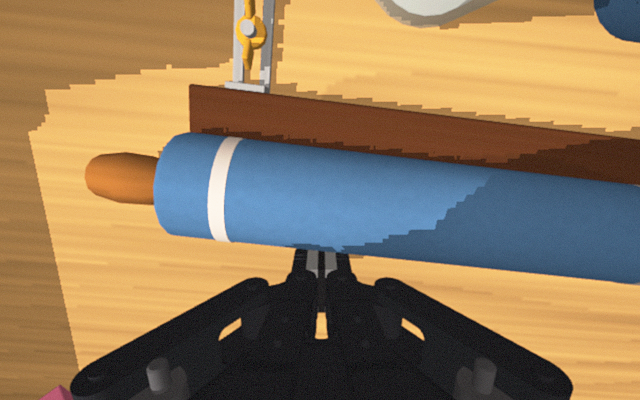

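The barrel is now parallel to the batten and touching it along its length (band at 225,190, batten edge directly behind). I'll press at the middle, then retreat and look at the chock with the wrist camera.

Run:
```python
from press import *
n=np.array([1,-.027,0]); e=np.array([.027,1,0]); p=np.array(env.observe()["tcp_pos"]); p[2]=.008
q=p-n*.012; env.servo_line(list(q),vel=.03)
q=q-e*.055; env.servo_line(list(q),vel=.1); env.wait(.2)
q=q+n*.007; env.servo_line(list(q),vel=.03,max_force=4)
p,f,log=press(q,n,.001,12,6.5)
env.wait(.4); o=env.observe(); print(o["time"],o["tcp_pos"],o["ft_force"],f,log)
q=p-n*.02; env.servo_line(list(q),vel=.03); q[2]=.15; env.servo_line(list(q),vel=.2)
env.movep([.40,.31,.2],[np.pi,0,.42]); env.move_gripper(.06)
cal=env.get_calibration("wrist"); im,dp=env.get_image("wrist"); print(env.observe()["time"])
cv2.imwrite("pics/w5.png",im[:,:,::-1])
import pickle
cs=env.cut_out("wrist","chock")
pickle.dump((im,dp,cal,cs),open("w5.pkl","wb"))
for c in cs:
    P=bydepth(cal,dp,c["mask"]); T=P[P[:,2]>.026][:,:2]
    r=cv2.minAreaRect((P[:,:2]*1000).astype(np.float32)) 
    t=cv2.minAreaRect((T*1000).astype(np.float32)) if len(T)>5 else None
    print(round(c["p"],2),[int(x) for x in c["extent"]],r,t,np.percentile(P[:,2],[5,95]))
```

```text
27.0417 [0.59987173 0.00183962 0.00769785] [-7.12982755  0.2228401   4.37312772] 7.71891505077531 [(np.float64(595.7), 0.2), (np.float64(596.9), -0.1), (np.float64(597.9), 1.4), (np.float64(598.9), 0.8), (np.float64(599.5), 2.0), (np.float64(599.8), 5.9), (np.float64(599.8), 7.7)]
34.275
0.95 [385, 143, 38, 64] ((440.8358459472656, 219.90184020996094), (63.31818771362305, 30.343889236450195), 42.084903717041016) ((432.9010009765625, 212.66741943359375), (41.80815124511719, 30.305862426757812), 41.985984802246094) [0.00529489 0.03124445]
0.86 [308, 110, 26, 59] ((439.0041198730469, 325.4006042480469), (69.08814239501953, 31.737119674682617), 21.971633911132812) ((431.48675537109375, 321.62762451171875), (42.06809997558594, 29.368728637695312), 23.55849266052246) [0.00591251 0.03137602]
0.69 [374, 45, 44, 46] ((537.7543334960938, 280.80718994140625), (25.882095336914062, 45.141265869140625), 85.12258911132812) None [0.00369222 0.02248222]
0.64 [312, 215, 41, 44] ((325.43682861328125, 259.1416015625), (67.94203186035156, 37.23130416870117), 40.235782623291016) ((336.10614013671875, 266.078857421875), (40.68857192993164, 30.085689544677734), 43.779449462890625) [0.00177492 0.03120949]
```

View pics/w5.png

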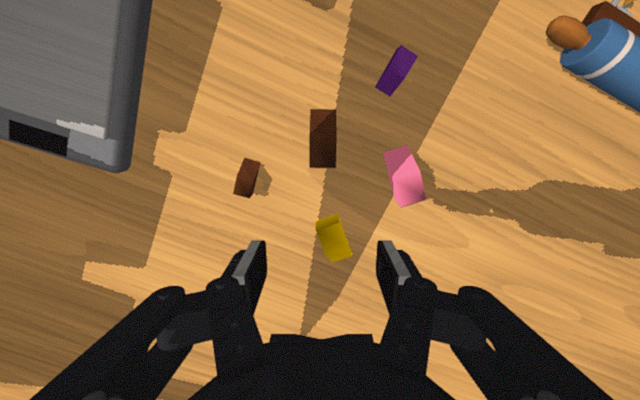

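The wrist view shows the larger dark chock at (322,138), with its ramp end pointing up and away. The smaller dark decoy is at (247,178). The depth fit puts the centre of the flat top at (0.431, 0.322) with yaw about 0.405, so I'll grasp there, carry it over and lower it behind the pin.

Run:
```python
from press import *
im,_=env.get_image("top"); cal=env.get_calibration("top")
c=env.cut_out("top","pin")
if c:
    v,u=np.nonzero(c[0]["mask"]); print("pin",c[0]["p"],cv2.minAreaRect((onplane(cal,np.c_[u,v],.024)[:,:2]*1000).astype(np.float32)))
R=[np.pi,0,.405]
env.movep([.430,.321,.07],R); env.servo_line([.430,.321,.005],vel=.08,max_force=10)
env.move_gripper(0.0,squeeze=30); o=env.observe(); print(o["time"],o["tcp_pos"],o["opening"],o["grip_force"])
env.servo_line([.430,.321,.075],vel=.15)
R=[np.pi,0,-.027]
env.movep([.530,.003,.06],R); o=env.observe(); print(o["time"],o["tcp_pos"],o["opening"])
a,_=env.get_image("wrist"); cv2.imwrite("pics/w6.png",a[:,:,::-1])
```

```text
pin 0.67 ((635.4801025390625, 7.0301971435546875), (317.14630126953125, 52.8526611328125), 88.36409759521484)
36.3667 [0.43054361 0.32128829 0.00566081] 0.029383098381906156 31.0482394695282
41.9667 [0.52999954 0.00303614 0.06000222] 0.02974838790557623
```

View pics/w6.png

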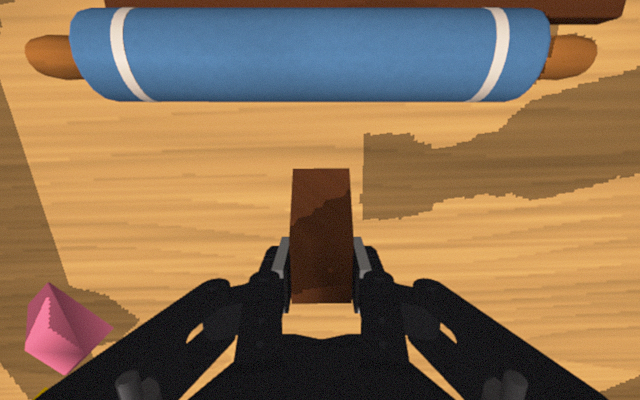

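The chock is held straight in the fingers (322,235), thin edge towards the pin, which rests square at the batten. Lowering and sliding next.

Run:
```python
from press import *
n=np.array([1,-.027,0])
env.servo_line([.530,.003,.012],vel=.08)
env.wait(.2); b0=env.observe()["ft_force"]
h=env.servo_line([.530,.003,.004],vel=.012,max_force=2)
o=env.observe(); p=np.array([.530,.003,o["tcp_pos"][2]]); print(h,o["time"],o["tcp_pos"],o["ft_force"]-b0)
h=env.servo_line(list(p+n*.030),vel=.025,max_force=5); o=env.observe(); print(h,o["tcp_pos"],o["ft_force"]-b0)
p=p+n*(o["tcp_pos"][0]-.530) if h else p+n*.03
log=[]
for i in range(45):
    p=p+n*.0007; env.servo_line(list(p),vel=.012); o=env.observe(); f=o["ft_force"]-b0
    log.append((float(round(o["tcp_pos"][0]*1e3,1)),float(round(f[0],1)),float(round(f[2],1))))
    if f[0]<-6.2: break
env.wait(.4); o=env.observe(); print(o["time"],o["tcp_pos"],o["ft_force"]-b0,log)
```

```text
True 43.5083 [0.52994258 0.00301904 0.00565346] [-0.1143803   0.98350019  4.41426416]
True [0.52989254 0.00299431 0.00563957] [ 0.26759226 -1.42571625  5.66244072]
44.95 [0.53005606 0.00299451 0.00569093] [-6.77002083 -0.7533891  10.71337218] [(530.1, -2.7, 6.1), (530.1, -4.7, 9.2), (530.0, -6.5, 10.5)]
```

The chock is pressed on the shelf and dragging (Fz about 10 N). I'll ease it up until the load is light, then slide.

```bash
cat > slide.py <<'E'
from press import *
n=np.array([1,-.027,0])
def F(): 
    o=env.observe(); return o["ft_force"],o["tcp_pos"]
o=env.observe(); p=np.array([o["tcp_pos"][0],.003,.0057])
# lift clear to re-zero
env.servo_line([p[0],.003,.0095],vel=.02); env.wait(.25); b0,t=F(); np.save("b0.npy",b0)
p=np.array([p[0],.003,.0068]); env.servo_line(list(p),vel=.02); env.wait(.1); f,t=F(); print("z",t[2],f-b0)
h=env.servo_line(list(p+n*.032),vel=.03,max_force=4.5); f,t=F(); print(h,t,f-b0)
p=p+n*((t[0]-p[0]) if h else .032); log=[]
for i in range(45):
    p=p+n*.0006; env.servo_line(list(p),vel=.012); f,t=F(); f=f-b0
    log.append((float(round(t[0]*1e3,1)),float(round(f[0],1)),float(round(f[2],1))))
    if f[0]<-6: break
env.wait(.3); f,t=F(); print(env.observe()["time"],t,f-b0,log)
E
python3 slide.py
```

```text
z 0.006707638452913396 [-0.33470772 -0.0950139  -0.01369549]
False [0.56178685 0.00216892 0.00676359] [1.17844265 0.33804124 0.06452989]
54.7167 [0.57703043 0.00186193 0.0060931 ] [-6.89157741e+00  3.91364387e-01  5.12146380e-03] [(562.6, 0.8, 0.4), (563.3, -0.3, -0.7), (563.9, 0.1, 0.7), (564.5, 0.6, 0.1), (565.1, 0.7, -0.5), (565.7, -0.7, -0.1), (566.3, -0.5, 0.8), (566.9, -0.3, 0.3), (567.5, 0.0, -0.1), (568.1, -0.1, -0.3), (568.7, -0.1, 0.5), (569.3, 0.8, 0.0), (569.9, -0.3, -0.3), (570.5, -0.2, 0.2), (571.1, 0.2, 1.0), (571.7, -0.6, 0.4), (572.3, 0.4, 0.4), (572.9, 0.7, -0.9), (573.5, -0.3, -0.4), (574.1, 0.8, -0.3), (574.7, -0.5, 0.4), (575.3, 0.3, 0.4), (575.8, 0.0, 0.3), (576.1, 0.4, -0.0), (576.4, -2.3, -0.4), (576.6, -3.9, -0.9), (576.8, -4.9, -1.6), (577.0, -5.7, -0.6), (577.0, -7.3, -0.6)]
```

The chock is snug at about 6.9 N with a net Fz near 0, so the shelf is carrying it. I'll release, rise and check.

Run:
```python
from h import *
p=env.observe()["tcp_pos"]
env.move_gripper(.045); env.wait(.2)
env.servo_line([p[0],p[1],.07],vel=.1); print(env.observe()["time"])
a,dp=env.get_image("wrist"); cv2.imwrite("pics/w7.png",a[:,:,::-1])
cal=env.get_calibration("wrist")
for nme in("pin","chock"):
    for c in env.cut_out("wrist",nme)[:1]:
        P=bydepth(cal,dp,c["mask"]); T=P[P[:,2]>(.044 if nme=="pin" else .027)]
        print(nme,c["p"],T.max(0),cv2.minAreaRect((T[:,:2]*1000).astype(np.float32)))
```

```text
56.0
pin 0.61 [0.65109308 0.1250879  0.05004453] ((633.1297607421875, 5.411285400390625), (239.74822998046875, 30.03847312927246), 88.16725158691406)
chock 0.65 [0.59737063 0.01611479 0.03219675] ((577.2758178710938, 1.0058183670043945), (29.98467254638672, 39.76774215698242), 88.64189910888672)
```

View pics/w7.png

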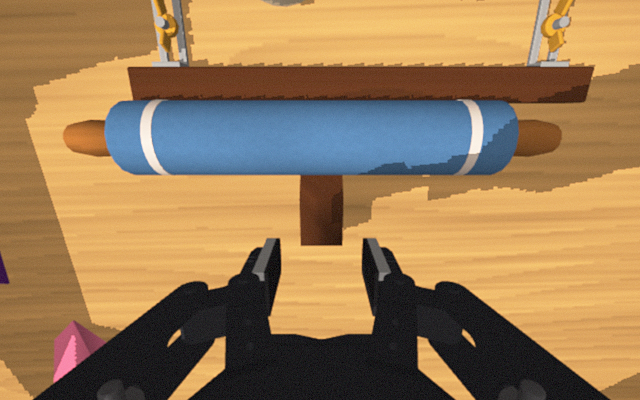

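The chock (321,210) sits under the barrel near its middle, the pin is flush and square along the batten, and the fingers are clear. Handing in.

```bash
python3 -c "
from station import env
print(env.job_done())"
```

```text
the job is handed in; nothing more can be done
None
```

I handed the job in at about 56 s with the pin square against the batten and the chock wedged under its middle. I last pressed the pin on the batten with about 7.7 N and the chock under it with about 6.9 N. The judge returned no verdict, and I could not measure how firmly the pin and chock press now the gripper has let go.

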